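# Clear and crack open a stuck instrument case

## Task

First clear the two parts off the grey case's lid: put the round shaft coupling into the round dish and the oblong terminal block into the rectangular tray. Then take the lid by its bar handle, break it free from its sticky gasket without letting it fly open (the leads inside are short), and hold its front edge about 3 cm open so I can look in: finish still gripping the handle, with the lid held still. Leave the motor, the screwdriver and the meter where they are.

Things in the scene. Friction and masses are not known exactly. Their poses are not given: they have to be found in the camera images.
- case: Fixed grey electronics case, 220 (x) x 240 (y) x 90 mm high without its lid. Origin: centre of its underside, on the table. Its -x side is the front, roughly facing the robot; the lid's hinge runs along its far (+x) top edge. The shut lid's flat top is 103 mm above the table.
- lid (a joint): Lid angle, rad: 0 shut, grows as the front edge (221 mm from the hinge) rises: 30 mm open is 0.136. The gasket sticks: lifting at the bar takes about 15 N at first, fading to nothing by about 0.05 rad; then only the lid's weight, 2 to 3 N at the bar (0.45 kg, give or take a fifth). The hinge is free: let go, the lid falls shut.
- lid_bar (a point): Middle of the lid's handle: straight round steel bar, 12 mm thick, 110 mm between its end posts, along the case's y axis, its centre 32 mm above the lid's top and 75 mm in front of the case's middle; free space beneath. Axes as the case's when shut; turns with the lid, on an arc about lid_hinge.
- lid_hinge (a point): Middle of the lid's hinge line (along the case's y axis): 110 mm behind the case's centre and 90 mm above the table. The bar lies 185 mm in front of it and 45 mm above it when closed.
- coupling: Shaft coupling: bare aluminium cylinder 26 mm in diameter, 30 mm high with a 10 mm bore, standing upright on the lid behind the handle, about 45 g. Origin: centre of its underside; z up.
- block: Terminal block: black plastic oblong 46 (x) x 22 (y) x 26 mm high with four brass screws on top, lying on the lid behind the handle, about 40 g. Origin: centre of its underside; x along its length, z up.
- dish: Round steel dish, open on top, 120 mm across at the rim, 30 mm high, wall 4 mm, floor 5 mm thick, 0.4 kg, loose on the table at one side of the case. Origin: centre of its underside.
- tray: White rectangular plastic tray, open on top, outside 130 (x) x 100 (y) x 30 mm high, walls and floor 4 mm, 0.4 kg, loose on the table at the other side of the case. Origin: centre of its underside.
- motor: Bystander: aluminium motor block of about 57 mm a side with a short shaft, on the table beyond the case. Origin: centre of its underside.
- screwdriver: Bystander: black-handled screwdriver lying on the table to the side, beyond the tray or dish. Origin: on its underside.
- meter: Bystander: black handheld meter 130 x 70 x 32 mm lying beyond the case. Origin: centre of its underside.

How it is judged:
On the way, in this order (a step that is already met when the one before it is completed fails the run):
1. the coupling lies in the dish and the terminal block in the tray, both let go, with the lid still shut (horizontal distance between coupling and dish below 0.056 m and z of coupling in the frame of dish between -0.005 and 0.027 m and x of block in the frame of tray between -0.062 and 0.062 m and y of block in the frame of tray between -0.047 and 0.047 m and z of block in the frame of tray between -0.005 and 0.027 m and linear speed of each of coupling, block below 0.05 m/s and contact force between the fingers and coupling below 0.1 N and contact force between the fingers and block below 0.1 N and value of joint lid below 0.03 rad), for 0.2 s.
2. the lid has come free of its gasket, lifted by the gripper (value of joint lid above 0.085 rad and contact force between the fingers and case above 1 N), for 0.1 s.
At the end, for the whole second after the job is handed in: The fingers on the handle (over 1 N, within 75 mm of the bar's middle) hold the lid still (under 0.05 rad/s) at 0.085 to 0.20 rad, 19 to 44 mm open at the front; the coupling lies in the dish and the block in the tray, at rest, not touched by the fingers (all of step 2 and value of joint lid below 0.2 rad and velocity of joint lid between -0.05 and 0.05 rad/s and distance between the grasp point and lid_bar below 0.075 m and contact force between the fingers and coupling below 0.1 N and contact force between the fingers and block below 0.1 N and horizontal distance between coupling and dish below 0.056 m and z of coupling in the frame of dish between -0.005 and 0.027 m and x of block in the frame of tray between -0.062 and 0.062 m and y of block in the frame of tray between -0.047 and 0.047 m and z of block in the frame of tray between -0.005 and 0.027 m and linear speed of each of coupling, block below 0.05 m/s); the arm keeps its last pose, push and grip.
It fails at once if the lid flies open (beyond 0.30 rad, 66 mm at the front edge) (value of joint lid above 0.3 rad).
It fails at once if the lid is raised before both parts are off it and in their containers (value of joint lid above 0.04 rad and not (horizontal distance between coupling and dish below 0.056 m and z of coupling in the frame of dish between -0.005 and 0.027 m and x of block in the frame of tray between -0.062 and 0.062 m and y of block in the frame of tray between -0.047 and 0.047 m and z of block in the frame of tray between -0.005 and 0.027 m)).
It fails at once if the motor, screwdriver or meter is moved more than 30 mm (distance of any of motor, screwdriver, meter from where it was at the start of the episode above 0.03 m).
It also fails if it takes over 58 s, if anything falls off the work surface, if the arm or the gripper's body presses on something with over 40 N, if the wrist force passes 120 N, or if a joint passes its speed limit or range.

## Robot

A 6-joint arm with a two-finger parallel gripper is mounted at the origin on the work surface. World frame = base frame: x ahead of the robot, y to its left, z up, the work surface at z = 0. Lengths are in m, angles in rad, forces in N, time in s.
With the tool pointing down it reaches from about 0.35 to 0.975 m from the base axis. Payload 4.9 kg.
Tool frame: the origin (TCP) lies midway between the tips of the shut fingers; the grasp point (between the pads) lies 19 mm behind it; z points along the fingers, y is the direction in which the jaws open and shut (so a half turn about z gives the same grasp; the last joint's range is limited). The gripper opens to 85 mm and grips with 20 to 120 N. Pads are 22 mm wide; open, the fingers measure 114 mm over their backs; the gripper's body (76 mm by 85 mm) begins 54 mm behind the grasp point. The pads swing forward as they close: fully open they stand 13 mm farther back than shut.
Start: joints at [1.137, 0.053, 1.613, -0, 1.476, -0.119], TCP at [0.194, 0.594, 0.231] pointing down, gripper open.
Joint ranges: [-3.01, 3.01], [-1.01, 2.22], [0.06, 2.58], [-1.02, 4.17], [0.09, 2.62], [-3.14, 3.14]. Speed limits (rad/s): [2.57, 2.57, 3.14, 3.14, 3.14, 3.14].

## Interface

Orientations are given as a rotation vector (axis times angle).
In Python, from station import ctrl gives the robot as it stands.
- The arm moves only by the tool play_rows, never from a script. Its argument "motion" is a list that holds one entry, the list of rows, each a list of 7 numbers: the closure, from -1 (fully open) to 1 (shut), then the shift along the tool's x, y, z in cm, then the turn, a rotation vector about the tool's x, y, z in degrees. A call has 1 to 20 rows; each row is the pose to reach, as a shift and turn from the pose measured when the call began, along the tool's axes at that moment; what a row does not reach only later rows make up. A row lasts 1/8 s, in which the tool goes at most 62.5 mm and 10.7 degrees, less where a joint would pass 70% of its speed; a pose out of reach is approached as far as the arm can. A call with a gripper value outside its range is refused whole. The fingers move at their own pace and stop on an object; "newtons" is the grip in N (left out, the last holds). Time passes only in rows, so rows that repeat a pose let the fingers close. It gives the time, the measured TCP pose, the force and the opening at its end, in the units of the state.
- ctrl.get_obs(): the state, without advancing time (a new reading comes with each control period).
- ctrl.get_image(name): name is "scene" or "side" or "wrist"; returns a dict with "color" (480x640x3 uint8, red, green, blue), "mtx" (3x3 intrinsics, pixels), "T" (4x4, takes a point from camera to world coordinates). Camera axes: x right, y up, looking along -z (the intrinsics and any distortion apply to the point x, -y, -z); pixel columns grow to the right and rows downward; lengths in m; the calibration is good to about 2 mm. A picture is of the moment at which its call begins. There is no depth.
- ctrl.finish_job(): hands the job in, once; it reports no verdict.
The state is a dict: "t": time; "q": joint angles; "dq": joint speeds; "effort": joint torques, N m; "tool_pos": TCP position; "tool_rot": TCP orientation; "contact_force": force on the tool from outside, world axes, zero at the start; "wrist_torque": the same for the moment, N m; "opening": finger opening in m.
Only numpy, scipy, OpenCV 4.12 (cv2) and the standard library are available. Lean on these libraries where they do the work, as an engineer would, in place of code of your own. Each camera call takes 0.05 s, during which the arm holds its last target.

## Working session

There is one attempt and no reset: what is moved stays moved. The work goes in short steps, Python scripts to look and compute and a tool call to move; the robot and the scene stay as the last step left them, time stands still between calls to the robot, and variables do not carry over. Pictures are saved under pics/ and viewed, and the job is handed in when it is done.

Besides the shell and the picture viewer there is one more tool, called after ">>>" by a JSON object that holds its "api" and its "payload". play_rows: Moves the arm, as the interface text tells. Its arguments: {"type":"object","properties":{"motion":{"type":"array"},"newtons":{"type":"number"}},"required":["motion"]}

```bash
mkdir -p pics
python3 - <<'E'
from station import ctrl
import cv2
o=ctrl.get_obs();print(o)
for n in("scene","side","wrist"):
    d=ctrl.get_image(n);cv2.imwrite(f"pics/{n}0.png",d["color"][:,:,::-1]);print(n,d["mtx"].tolist(),d["T"].round(4).tolist(),[k for k in d])
E
```

```text
{'t': 0.0, 'q': array([ 1.13697579e+00,  5.33541933e-02,  1.61428014e+00,  5.02990274e-06,
        1.47602741e+00, -1.19004637e-01]), 'dq': array([ 4.35074786e-04,  1.45069978e-03, -9.85415473e-04,  8.78720045e-04,
        2.64148056e-05, -2.32195617e-04]), 'effort': array([ 1.46449594e-03, -3.93670249e+01, -3.70186293e+01,  7.36181300e-05,
        6.58624631e-03,  1.47062991e-05]), 'tool_pos': array([0.19326254, 0.59371235, 0.23007297]), 'tool_rot': array([-0.49238331, -3.10218882,  0.00312403]), 'contact_force': array([-0.63064201, -0.02348092,  0.59536239]), 'wrist_torque': array([0.04327641, 0.00581972, 0.02331949]), 'opening': 0.08583987361258606}
scene [[602.013384531601, 0.0, 324.74312206603827], [0.0, 602.013384531601, 238.0934726608873], [0.0, 0.0, 1.0]] [[0.398, -0.7995, 0.4499, 1.1093], [0.9174, 0.3508, -0.1881, -0.2233], [-0.0074, 0.4876, 0.873, 1.0472], [0.0, 0.0, 0.0, 1.0]] ['color', 'mtx', 'T']
side [[433.2351590432735, 0.0, 318.8380779335398], [0.0, 433.2351590432735, 237.7331147203269], [0.0, 0.0, 1.0]] [[-0.8866, 0.2371, -0.3971, 0.2969], [-0.462, -0.4938, 0.7367, 0.6589], [-0.0214, 0.8366, 0.5473, 0.5879], [0.0, 0.0, 0.0, 1.0]] ['color', 'mtx', 'T']
wrist [[385.5208823483377, 0.0, 319.9150189628603], [0.0, 385.5208823483377, 238.02749743219573], [0.0, 0.0, 1.0]] [[0.3093, -0.9106, -0.2741, 0.1247], [0.951, 0.2955, 0.0915, 0.6174], [-0.0023, -0.289, 0.9573, 0.3729], [0.0, 0.0, 0.0, 1.0]] ['color', 'mtx', 'T']
```

View pics/scene0.png

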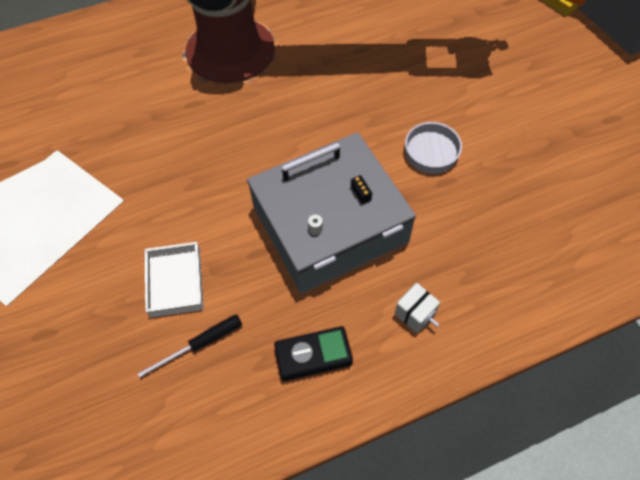

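View pics/side0.png

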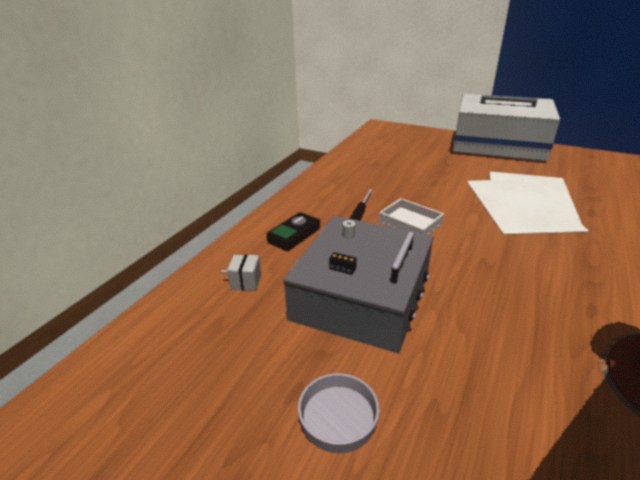

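View pics/wrist0.png

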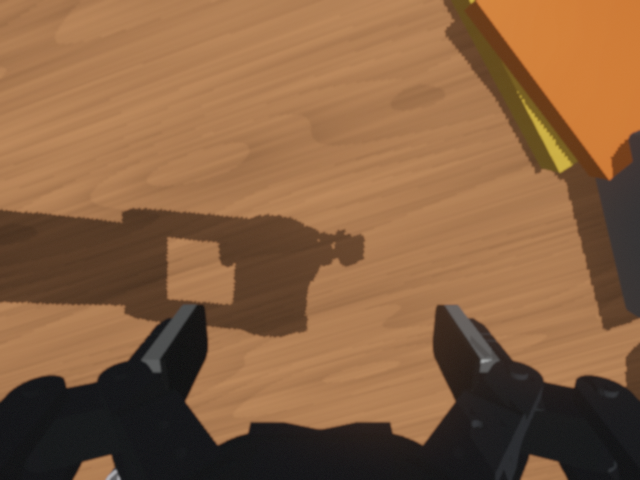

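The scene view shows the lid corners at about (249,183), (358,135), (413,213) and (300,262). The coupling is at (315,224), the block at (362,188), the dish at (433,148) and the tray at (173,279).

```bash
cat > h.py <<'E'
import numpy as np,cv2
from station import ctrl
def ray(d,uv):
    u=np.atleast_2d(np.array(uv,float));K=d["mtx"]
    c=np.c_[(u[:,0]-K[0,2])/K[0,0],-(u[:,1]-K[1,2])/K[1,1],-np.ones(len(u))]
    return d["T"][:3,3],c@d["T"][:3,:3].T
def plane(d,uv,z):
    o,r=ray(d,uv);return o+r*((z-o[2])/r[:,2])[:,None]
def proj(d,P):
    P=np.atleast_2d(P);c=(P-d["T"][:3,3])@d["T"][:3,:3];K=d["mtx"]
    return np.c_[K[0,2]+K[0,0]*c[:,0]/-c[:,2],K[1,2]-K[1,1]*c[:,1]/-c[:,2]]
def tri(d1,p1,d2,p2):
    A=np.zeros((3,3));b=np.zeros(3)
    for d,p in((d1,p1),(d2,p2)):
        o,r=ray(d,p);r=r[0]/np.linalg.norm(r[0]);M=np.eye(3)-np.outer(r,r);A+=M;b+=M@o
    return np.linalg.solve(A,b)
E
python3 - <<'E'
import cv2
s=cv2.imread("pics/scene0.png")[110:300,230:480];cv2.imwrite("pics/sc.png",cv2.resize(s,None,fx=3.2,fy=3.2,interpolation=cv2.INTER_CUBIC))
s=cv2.imread("pics/side0.png")[190:350,270:450];cv2.imwrite("pics/si.png",cv2.resize(s,None,fx=3.6,fy=3.6,interpolation=cv2.INTER_CUBIC))
E
```

```text
(no output)
```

View pics/sc.png

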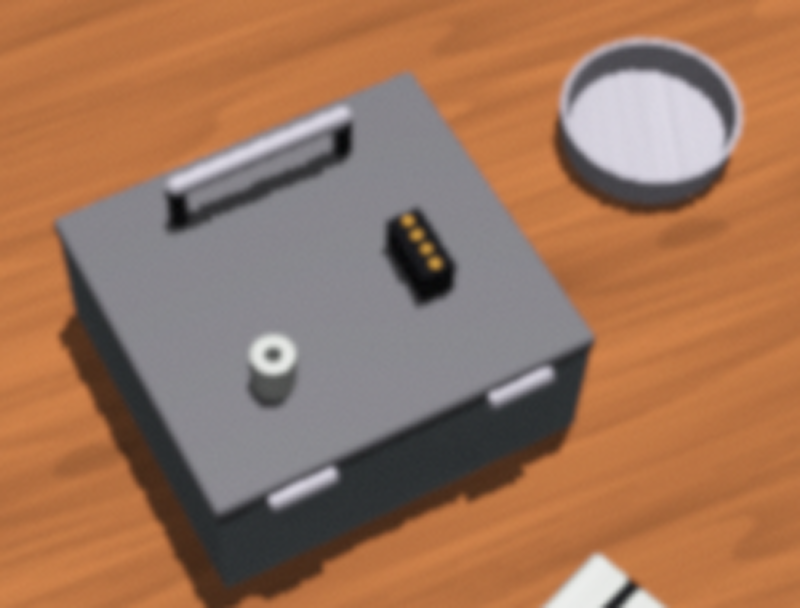

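View pics/si.png

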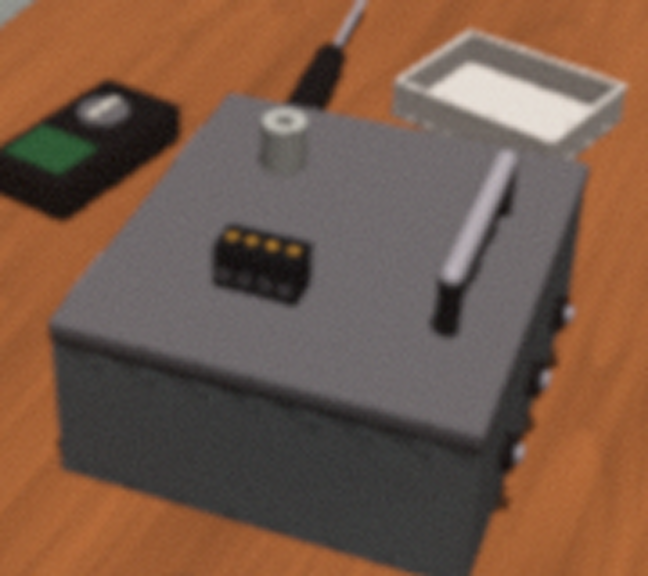

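The crops show the bar ends at scene (284,168) and (338,146), the coupling top at (315,221) and the block screws centred at (362,186).

Run:
```python
from h import *
S=ctrl.get_image("scene");W=ctrl.get_image("side")
f=lambda p:np.array(p)/3.2+[230,110]-0.35
g=lambda p:np.array(p)/3.6+[270,190]-0.35
lid=plane(S,f([(57,225),(410,73),(593,340),(220,515)]),.103);print("lid",lid.round(4).tolist(),[np.linalg.norm(lid[i]-lid[i-1]).round(4) for i in range(4)]);print("c",lid.mean(0))
e=lid[2]+lid[3]-lid[0]-lid[1];print("case yaw",np.degrees(np.arctan2(e[1],e[0])))
lw=plane(W,g([(52,330),(478,442),(586,170),(233,95)]),.103);print("side lid",lw.round(4).tolist(),lw.mean(0))
print("bar",[tri(S,f(a),W,g(b)).round(4).tolist() for a,b in(((173,187),(507,160)),((347,115),(454,276)))])
print("bar plane",plane(S,f([(173,187),(347,115)]),.139).round(4).tolist())
print("coup",plane(S,f((273,355)),.133),plane(W,g((286,122)),.133),tri(S,f((273,355)),W,g((286,122))))
b=plane(S,f([(407,221),(417,236),(427,249),(436,263)]),.129);b2=plane(W,g([(232,237),(252,241),(272,246),(293,251)]),.129)
for x in(b,b2):
  dd=x[-1]-x[0];print("block",x.mean(0),np.degrees(np.arctan2(dd[1],dd[0])),np.linalg.norm(dd))
# dish & tray masks
hsv=cv2.cvtColor(S["color"],cv2.COLOR_RGB2HSV)
m=((hsv[...,1]<70)&(hsv[...,2]>60)).astype(np.uint8)*255
for nm,(x0,y0,x1,y1) in dict(dish=(398,115,470,180),tray=(135,235,212,325)).items():
  mm=np.zeros_like(m);mm[y0:y1,x0:x1]=m[y0:y1,x0:x1]
  cs,_=cv2.findContours(mm,cv2.RETR_EXTERNAL,cv2.CHAIN_APPROX_NONE);c=max(cs,key=cv2.contourArea)
  print(nm,cv2.contourArea(c),cv2.boundingRect(c))
  P=plane(S,c[:,0],.03)[:,:2].astype(np.float32);print(cv2.minEnclosingCircle(P),cv2.minAreaRect(P))
hsv=cv2.cvtColor(W["color"],cv2.COLOR_RGB2HSV);m=((hsv[...,1]<70)&(hsv[...,2]>60)).astype(np.uint8)*255
m2=np.zeros_like(m);m2[365:455,285:390]=m[365:455,285:390]
cs,_=cv2.findContours(m2,cv2.RETR_EXTERNAL,cv2.CHAIN_APPROX_NONE);c=max(cs,key=cv2.contourArea)
P=plane(W,c[:,0],.03)[:,:2].astype(np.float32);print("dish side",cv2.minEnclosingCircle(P))
```

```text
lid [[0.4475, -0.104, 0.103], [0.4281, 0.1362, 0.103], [0.6463, 0.15, 0.103], [0.6637, -0.0878, 0.103]] [np.float64(0.2169), np.float64(0.241), np.float64(0.2187), np.float64(0.2385)]
c [0.54641109 0.02360071 0.103     ]
case yaw 3.9540108288072187
side lid [[0.6391, 0.1584, 0.103], [0.426, 0.1426, 0.103], [0.4421, -0.0965, 0.103], [0.6582, -0.0864, 0.103]] [0.54135213 0.02954797 0.103     ]
bar [[0.4724, -0.0374, 0.1356], [0.4645, 0.0754, 0.1367]]
bar plane [[0.4747, -0.0381, 0.139], [0.4676, 0.0752, 0.139]]
coup [[ 0.59861951 -0.02806043  0.133     ]] [[ 0.59612419 -0.0260995   0.133     ]] [ 0.59736467 -0.0279429   0.13148412]
block [0.56131231 0.08037809 0.129     ] 4.996218785188942 0.033105443649661316
block [0.5614509  0.08013123 0.129     ] -175.72399858083423 0.03265043101570929
dish 2254.0 (405, 122, 57, 52)
((0.4751701354980469, 0.2942543029785156), 0.06881528347730637) ((0.4745025038719177, 0.29322028160095215), (0.11839642375707626, 0.13566814363002777), 62.82905960083008)
tray 3721.0 (145, 242, 58, 75)
((0.5491912364959717, -0.2994717061519623), 0.0865294560790062) ((0.5492657423019409, -0.2986164391040802), (0.10382625460624695, 0.14377135038375854), 75.46139526367188)
dish side ((0.46425122022628784, 0.3022500276565552), 0.06556386500597)
```

Run:
```python
import cv2
s=cv2.imread("pics/scene0.png")[225:385,125:255];cv2.imwrite("pics/tr.png",cv2.resize(s,None,fx=3.6,fy=3.6,interpolation=cv2.INTER_CUBIC))
```

```text
(no output)
```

View pics/tr.png

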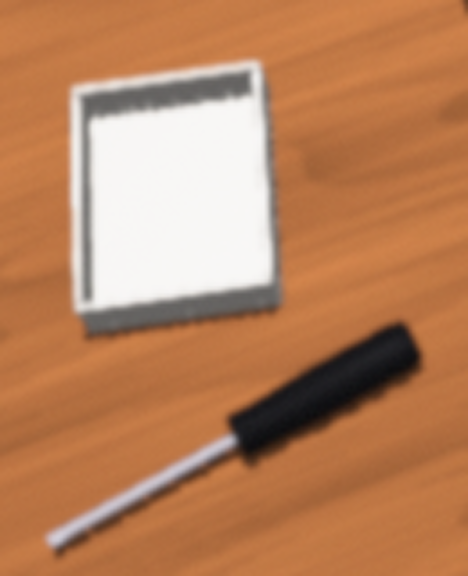

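```bash
cat >> h.py <<'E'
from scipy.spatial.transform import Rotation as Ro
def goal(x,y,z,jaw):
    """print shift(cm)/turn(deg) to reach TCP xyz, pointing down, jaw axis (tool y) at yaw jaw deg"""
    o=ctrl.get_obs();R=Ro.from_rotvec(o["tool_rot"]).as_matrix()
    a=np.radians(jaw);ty=np.array([np.cos(a),np.sin(a),0]);tz=np.array([0,0,-1.]);T=np.c_[np.cross(ty,tz),ty,tz]
    print("t",round(o["t"],2),"pos",o["tool_pos"].round(4),"shift",(R.T@(np.array([x,y,z])-o["tool_pos"])*100).round(2),"turn",np.degrees(Ro.from_matrix(R.T@T).as_rotvec()).round(1),"q",o["q"].round(2),"F",o["contact_force"].round(2),"open",round(o["opening"],4))
E
python3 - <<'E'
from h import *
S=ctrl.get_image("scene")
t=plane(S,np.array([(72,88),(260,62),(280,290),(76,310)])/3.6+[125,225]-.35,.03);print("tray",t.round(4).tolist(),t.mean(0),[np.linalg.norm(t[i]-t[i-1]).round(4) for i in range(4)])
d=plane(S,np.array([(561,120),(741,115),(640,38),(590,60),(715,65)])/3.2+[230,110]-.35,.03)[:,:2];A=np.c_[2*d,np.ones(5)];s=np.linalg.lstsq(A,(d**2).sum(1),rcond=None)[0];print("dish",s[:2],np.sqrt(s[2]+s[:2]@s[:2]))
goal(.598,-.0275,.24,72)
E
```

```text
tray [[0.4682, -0.3305, 0.03], [0.4934, -0.2337, 0.03], [0.624, -0.2644, 0.03], [0.5931, -0.3623, 0.03]] [ 0.544679   -0.29773172  0.03      ] [np.float64(0.1288), np.float64(0.1), np.float64(0.1342), np.float64(0.1026)]
dish [0.46815142 0.29676426] 0.059474468999781975
t 0.3 pos [0.1934 0.5941 0.2309] shift [-57.72 -46.58  -0.88] turn [-0. -0. -0.] q [ 1.14  0.05  1.61 -0.    1.48 -0.12] F [-0.07 -0.16  0.28] open 0.0855
```

>>> {"api": "play_rows", "payload": {"motion": [[[-1,-57.7,-46.6,-0.9,0,0,0],[-1,-57.7,-46.6,-0.9,0,0,0],[-1,-57.7,-46.6,-0.9,0,0,0],[-1,-57.7,-46.6,-0.9,0,0,0],[-1,-57.7,-46.6,-0.9,0,0,0],[-1,-57.7,-46.6,-0.9,0,0,0],[-1,-57.7,-46.6,-0.9,0,0,0],[-1,-57.7,-46.6,-0.9,0,0,0],[-1,-57.7,-46.6,-0.9,0,0,0],[-1,-57.7,-46.6,-0.9,0,0,0],[-1,-57.7,-46.6,-0.9,0,0,0],[-1,-57.7,-46.6,-0.9,0,0,0],[-1,-57.7,-46.6,-0.9,0,0,0],[-1,-57.7,-46.6,-0.9,0,0,0],[-1,-57.7,-46.6,-0.9,0,0,0],[-1,-57.7,-46.6,-0.9,0,0,0]]], "newtons": 30}}

```text
t: 2.3
tool_pos: [0.5974, -0.0266, 0.2404]
tool_rot: [0.49, 3.103, -0.001]
contact_force: [-0.4, -0.5, -0.6]
opening: 0.0853
```

Run:
```python
from h import *
d=ctrl.get_image("wrist");cv2.imwrite("pics/w1.png",d["color"][:,:,::-1])
print(proj(d,[[.598,-.0275,.133],[.5613,.0802,.129]]).round(1))
goal(.598,-.0275,.108,72)
```

```text
[[317.7 235. ]
 [461.3 130.3]]
t 2.35 pos [ 0.5975 -0.0267  0.2403] shift [-0.07 -0.05 13.23] turn [-0.  0.  0.] q [-0.17 -0.02  1.67 -0.    1.49 -1.43] F [ 0.45 -0.35  0.53] open 0.0854
```

View pics/w1.png

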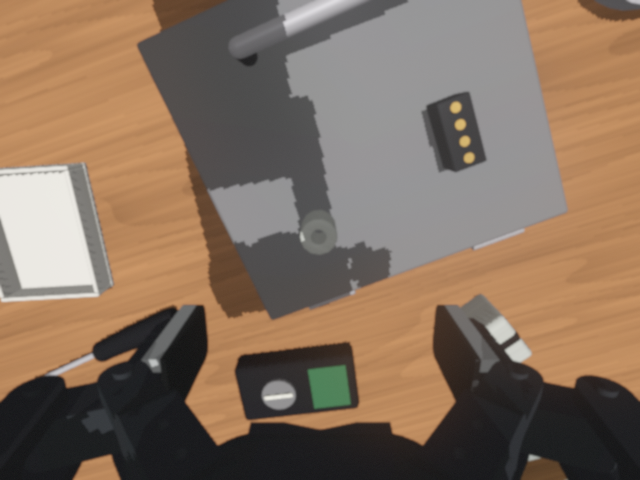

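The wrist view shows the coupling top at (319,235) and the block at (462,132). Both agree with the predictions, so I'm descending.

>>> {"api": "play_rows", "payload": {"motion": [[[-1,-0.1,0,6,0,0,0],[-1,-0.1,0,10,0,0,0],[-1,-0.1,0,13.2,0,0,0],[-1,-0.1,0,13.2,0,0,0],[0.2,-0.1,0,13.2,0,0,0],[1,-0.1,0,13.2,0,0,0],[1,-0.1,0,13.2,0,0,0],[1,-0.1,0,13.2,0,0,0],[1,-0.1,0,13.2,0,0,0],[1,-0.1,0,13.2,0,0,0]]]}}

```text
t: 3.6
tool_pos: [0.5993, -0.0273, 0.11]
tool_rot: [0.49, 3.101, -0.001]
contact_force: [-0.7, 0.6, 5.8]
opening: 0.0252
```

Run:
```python
from h import *
goal(.467,.298,.21,72)
d=ctrl.get_image("wrist");s=ctrl.get_image("side")["color"][160:340,270:480,::-1]
cv2.imwrite("pics/w2.png",np.hstack([cv2.resize(d["color"][:,:,::-1],(400,300)),cv2.resize(s,(400,300))]))
```

```text
t 3.6 pos [ 0.5993 -0.0273  0.11  ] shift [ 22.59  26.86 -10.06] turn [-0.   0.1  0. ] q [-0.17  0.1   1.78 -0.    1.27 -1.43] F [-0.74  0.64  5.79] open 0.0252
```

View pics/w2.png

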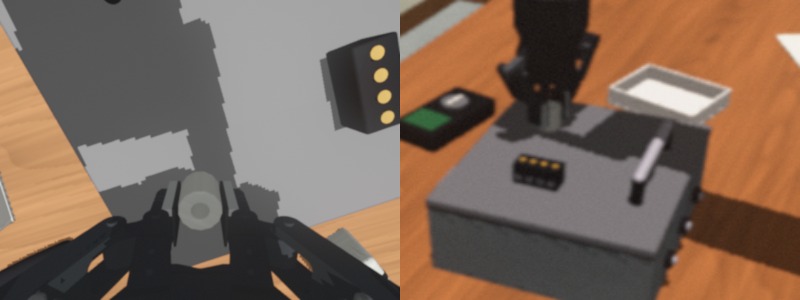

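The coupling is held between the pads (opening 25 mm). Next I lift it and carry it over the dish.

>>> {"api": "play_rows", "payload": {"motion": [[[1,0,0,-5,0,0,0],[1,0,0,-10,0,0,0],[1,4,4,-10,0,0,0],[1,8,9,-10,0,0,0],[1,12,14,-10,0,0,0],[1,16,19,-10,0,0,0],[1,20,24,-10,0,0,0],[1,22.6,26.8,-10,0,0,0],[1,22.6,26.8,-10,0,0,0],[1,22.6,26.8,-10,0,0,0],[1,22.6,26.8,-10,0,0,0]]]}}

```text
t: 5.08
tool_pos: [0.4672, 0.2964, 0.2091]
tool_rot: [0.493, 3.1, -0.002]
contact_force: [0.1, 0.6, -0.3]
opening: 0.0251
```

Run:
```python
from h import *
goal(.467,.298,.022,72)
d=ctrl.get_image("wrist");s=ctrl.get_image("side")["color"][:,:,::-1]
cv2.imwrite("pics/w3.png",np.hstack([cv2.resize(d["color"][:,:,::-1],(400,300)),cv2.resize(s,(400,300))]))
```

```text
t 5.08 pos [0.4672 0.2964 0.2091] shift [ 0.12  0.16 18.71] turn [-0.   0.1 -0.1] q [ 0.43 -0.1   1.8  -0.    1.44 -0.82] F [ 0.06  0.65 -0.32] open 0.0251
```

View pics/w3.png

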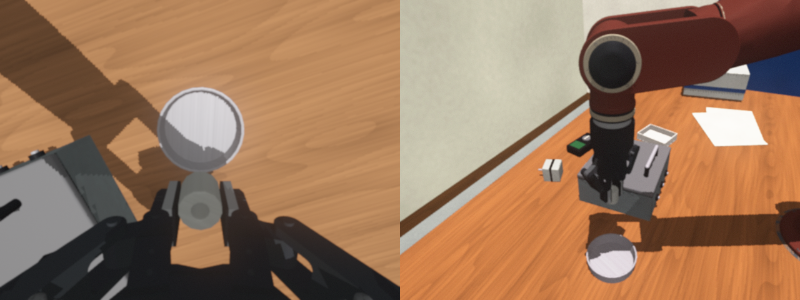

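Run:
```python
from h import *
d=ctrl.get_image("wrist")
print(proj(d,[.467,.298,.03]),plane(d,[[320,207],[322,202]],.03),d["T"][:3,3])
S=ctrl.get_image("side");print(proj(S,[[.467,.298,.03],[.4672,.2964,.209]]))
```

```text
[[320.65396385 208.9881958 ]] [[0.46518205 0.29800545 0.03      ]
 [0.46159183 0.30095911 0.03      ]] [0.39827815 0.32003359 0.35175977]
[[337.74877687 406.09272087]
 [338.50548503 315.77025016]]
```

>>> {"api": "play_rows", "payload": {"motion": [[[1,0,0.1,6,0,0,0],[1,0,0.1,12,0,0,0],[1,0,0.1,16,0,0,0],[1,0,0.1,19,0,0,0],[1,0,0.1,19.2,0,0,0],[1,0,0.1,19.2,0,0,0],[-0.1,0,0.1,19.2,0,0,0],[-0.1,0,0.1,19.2,0,0,0],[-0.1,0,0.1,19.2,0,0,0],[-0.1,0,0.1,19.2,0,0,0],[-0.1,0,0.1,14,0,0,0],[-0.1,0,0.1,8,0,0,0],[-0.1,0,0.1,1,0,0,0],[-0.1,0,0.1,-1,0,0,0],[-0.1,0,0.1,-1,0,0,0]]]}}

```text
t: 7.15
tool_pos: [0.469, 0.2984, 0.2229]
tool_rot: [0.491, 3.095, 0.005]
contact_force: [-0.6, 0.1, -0.2]
opening: 0.0472
```

Run:
```python
from h import *
goal(.561,.0803,.22,94.5)
d=ctrl.get_image("wrist");s=ctrl.get_image("side")["color"][:,:,::-1]
cv2.imwrite("pics/w4.png",np.hstack([cv2.resize(d["color"][:,:,::-1],(400,300)),cv2.resize(s,(400,300))]))
```

```text
t 7.15 pos [0.469  0.2984 0.2229] shift [-15.5  -17.89   0.33] turn [  0.2   0.5 -22.5] q [ 0.43 -0.11  1.79 -0.    1.46 -0.82] F [-0.64  0.06 -0.17] open 0.0472
```

View pics/w4.png

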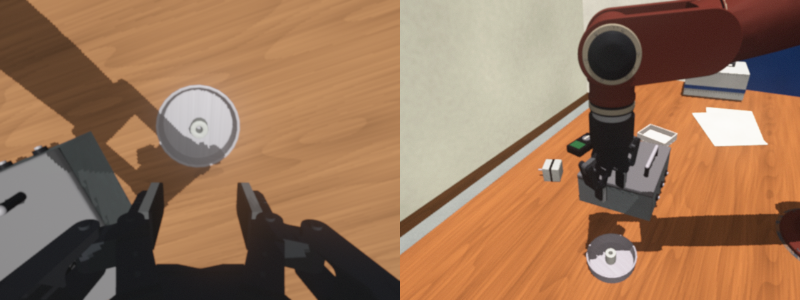

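The coupling stands upright in the middle of the dish (wrist half at (199,128), side half at (610,253)). Now I go to the block.

>>> {"api": "play_rows", "payload": {"motion": [[[-1,-3,-4,0.3,0,0,-6],[-1,-7,-8,0.3,0,0,-12],[-1,-11,-12,0.3,0,0,-18],[-1,-14,-16,0.3,0,0,-22.5],[-1,-15.5,-17.9,0.3,0,0.5,-22.5],[-1,-15.5,-17.9,0.3,0,0.5,-22.5],[-1,-15.5,-17.9,0.3,0,0.5,-22.5],[-1,-15.5,-17.9,0.3,0,0.5,-22.5]]]}}

```text
t: 8.25
tool_pos: [0.5583, 0.0803, 0.2149]
tool_rot: [0.124, -3.13, 0.0]
contact_force: [-0.0, 0.0, -0.6]
opening: 0.0852
```

Run:
```python
from h import *
goal(.561,.0803,.109,94.5)
d=ctrl.get_image("wrist");cv2.imwrite("pics/w5.png",d["color"][:,:,::-1])
print(proj(d,[.561,.0803,.129]))
h=cv2.cvtColor(d["color"],cv2.COLOR_RGB2HSV);m=((h[...,0]>12)&(h[...,0]<32)&(h[...,1]>110)&(h[...,2]>120)).astype(np.uint8)
m[:150]=0;m[330:]=0;m[:,:250]=0;m[:,400:]=0
n,l,st,c=cv2.connectedComponentsWithStats(m)
for i in range(1,n):
  if st[i,4]>20:print(st[i,4],c[i],plane(d,c[i],.129))
```

```text
t 8.25 pos [0.5583 0.0803 0.2149] shift [-0.37 -0.02 10.58] turn [ 0.  -0.5  0. ] q [ 0.01 -0.08  1.77 -0.    1.46 -1.64] F [-0.04  0.04 -0.64] open 0.0852
[[318.94727479 248.49301636]]
```

View pics/w5.png

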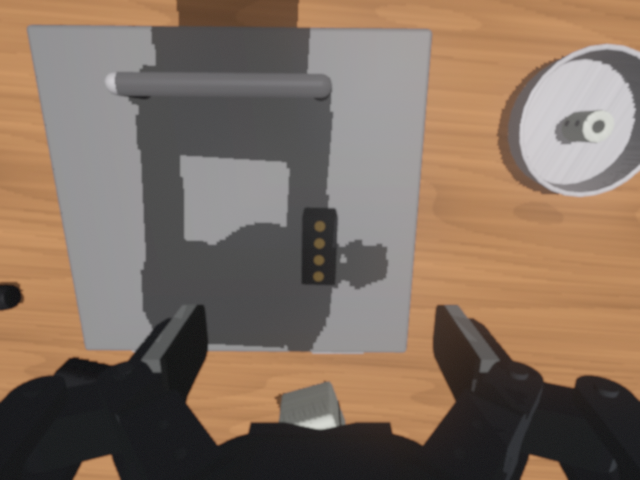

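The wrist view shows the block square between the jaws, screws at (319,226–276). I'm descending to grip it.

>>> {"api": "play_rows", "payload": {"motion": [[[-1,-0.4,0,5,0,-0.5,0],[-1,-0.4,0,9,0,-0.5,0],[-1,-0.4,0,10.6,0,-0.5,0],[-1,-0.4,0,10.6,0,-0.5,0],[0.2,-0.4,0,10.6,0,-0.5,0],[1,-0.4,0,10.6,0,-0.5,0],[1,-0.4,0,10.6,0,-0.5,0],[1,-0.4,0,10.6,0,-0.5,0],[1,-0.4,0,10.6,0,-0.5,0],[1,-0.4,0,5,0,-0.5,0],[1,-0.4,0,0,0,-0.5,0],[1,-0.4,0,-1,0,-0.5,0],[1,-0.4,0,-1,0,-0.5,0]]]}}

```text
t: 9.93
tool_pos: [0.5626, 0.0806, 0.2253]
tool_rot: [-0.125, 3.138, 0.0]
contact_force: [-1.0, -0.1, -1.2]
opening: 0.0217
```

Run:
```python
from h import *
goal(.545,-.298,.22,80)
d=ctrl.get_image("wrist");s=ctrl.get_image("side")["color"][:,:,::-1]
cv2.imwrite("pics/w6.png",np.hstack([cv2.resize(d["color"][:,:,::-1],(400,300)),cv2.resize(s,(400,300))]))
```

```text
t 9.93 pos [0.5626 0.0806 0.2253] shift [  4.76 -37.6    0.52] turn [ 0.   0.1 14.5] q [ 0.01 -0.08  1.75  0.    1.47 -1.64] F [-0.97 -0.13 -1.2 ] open 0.0217
```

View pics/w6.png

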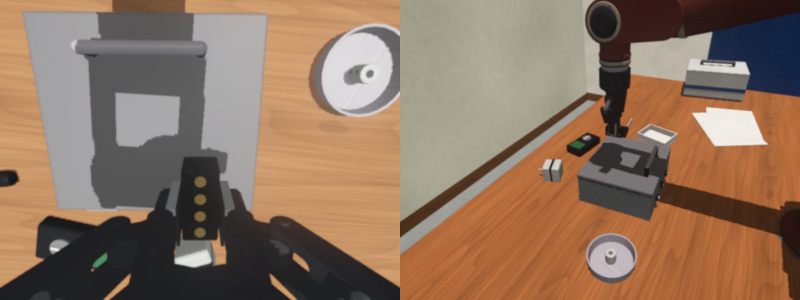

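The block is held (opening 22 mm) and the lid is clear. I'll carry it to the tray.

>>> {"api": "play_rows", "payload": {"motion": [[[1,0.5,-5,0.5,0,0,2],[1,1,-10,0.5,0,0,5],[1,2,-15,0.5,0,0,8],[1,3,-20,0.5,0,0,11],[1,4,-25,0.5,0,0,14],[1,4.5,-30,0.5,0,0,14.5],[1,4.8,-35,0.5,0,0,14.5],[1,4.8,-37.6,0.5,0,0,14.5],[1,4.8,-37.6,0.5,0,0,14.5],[1,4.8,-37.6,0.5,0,0,14.5],[1,4.8,-37.6,0.5,0,0,14.5]]]}}

```text
t: 11.4
tool_pos: [0.5435, -0.2965, 0.2176]
tool_rot: [-0.269, -3.126, -0.001]
contact_force: [-0.2, 0.4, 0.9]
opening: 0.0214
```

Run:
```python
from h import *
goal(.545,-.298,.015,78)
d=ctrl.get_image("wrist");cv2.imwrite("pics/w7.png",d["color"][:,:,::-1]);print(proj(d,[.545,-.298,.03]))
```

```text
t 11.4 pos [ 0.5435 -0.2965  0.2176] shift [-0.25 -0.12 20.25] turn [-0.  -0.2  2.2] q [-0.62  0.05  1.64 -0.    1.46 -2.02] F [-0.22  0.4   0.87] open 0.0214
[[317.85368224 210.90747497]]
```

View pics/w7.png

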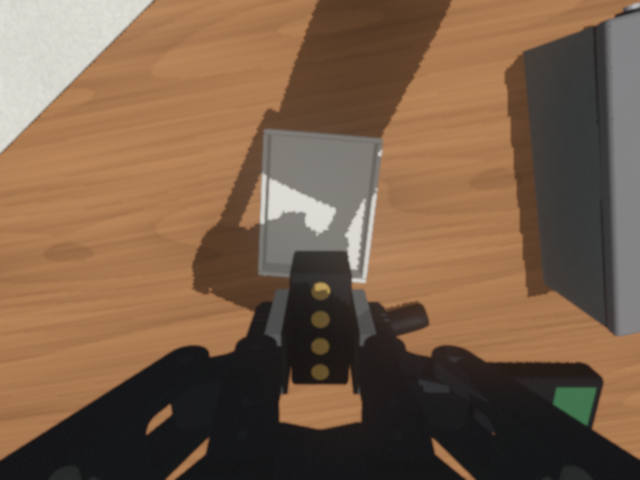

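>>> {"api": "play_rows", "payload": {"motion": [[[1,-0.2,-0.1,6,0,0,2],[1,-0.2,-0.1,12,0,0,2],[1,-0.2,-0.1,17,0,0,2],[1,-0.2,-0.1,20,0,0,2],[1,-0.2,-0.1,20.2,0,0,2],[1,-0.2,-0.1,20.2,0,0,2],[-0.1,-0.2,-0.1,20.2,0,0,2],[-0.1,-0.2,-0.1,20.2,0,0,2],[-0.1,-0.2,-0.1,20.2,0,0,2],[-0.1,-0.2,-0.1,20.2,0,0,2],[-0.1,-0.2,-0.1,14,0,0,2],[-0.1,-0.2,-0.1,8,0,0,2],[-0.1,-0.2,-0.1,1,0,0,2],[-0.1,-0.2,-0.1,-1,0,0,2],[-0.1,-0.2,-0.1,-1,0,0,2]]]}}

```text
t: 13.32
tool_pos: [0.5468, -0.299, 0.2316]
tool_rot: [0.324, 3.122, -0.005]
contact_force: [-0.1, -1.2, -0.0]
opening: 0.0468
```

Run:
```python
from h import *
goal(.469,.0195,.22,4)
d=ctrl.get_image("wrist");s=ctrl.get_image("scene")["color"][:,:,::-1]
cv2.imwrite("pics/w8.png",np.hstack([cv2.resize(d["color"][:,:,::-1],(400,300)),cv2.resize(s,(400,300))]))
```

```text
t 13.32 pos [ 0.5468 -0.299   0.2316] shift [14.16 29.58  1.03] turn [-0.1  0.2 74.1] q [-0.62  0.05  1.62 -0.    1.47 -1.98] F [-0.14 -1.16 -0.03] open 0.0468
```

View pics/w8.png

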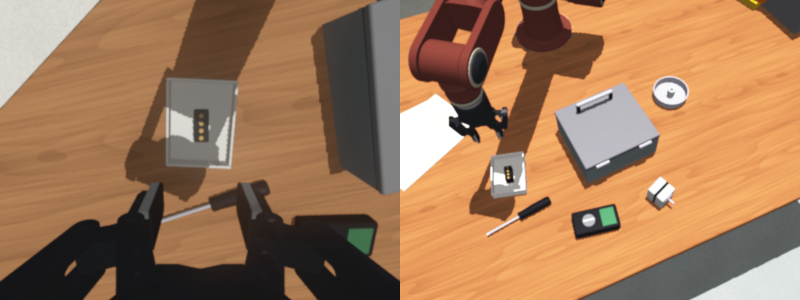

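The block lies in the middle of the tray. Next I go above the handle and turn the jaws across the bar.

>>> {"api": "play_rows", "payload": {"motion": [[[-0.1,1.5,3,0,0,0,9],[-0.1,3,7,0,0,0,18],[-0.1,5,11,0.5,0,0,27],[-0.1,7,15,0.5,0,0,36],[-0.1,9,19,1,0,0,45],[-0.1,11,23,1,0,0,54],[-0.1,13,27,1,0,0,63],[-0.1,14.2,29.6,1,0,0,72],[-0.1,14.2,29.6,1,0,0,74],[-0.1,14.2,29.6,1,0,0,74],[-0.1,14.2,29.6,1,0,0,74],[-0.1,14.2,29.6,1,0,0,74]]]}}

```text
t: 14.92
tool_pos: [0.4668, 0.0204, 0.2171]
tool_rot: [-2.137, -2.296, 0.004]
contact_force: [-0.5, -0.2, 0.7]
opening: 0.0469
```

Run:
```python
from h import *
goal(.469,.0195,.116,4)
d=ctrl.get_image("wrist");cv2.imwrite("pics/w9.png",d["color"][:,:,::-1]);print(proj(d,[[.469,.0195,.135],[.4724,-.0374,.135],[.4645,.0754,.135]]))
```

```text
t 14.93 pos [0.4668 0.0204 0.2171] shift [-0.12  0.26 10.11] turn [-0.3 -0.1  0.1] q [-0.12 -0.33  1.98  0.    1.49 -0.19] F [-0.49 -0.19  0.66] open 0.0469
[[321.85218867 249.38289144]
 [320.67342124 331.72360125]
 [321.16092842 156.41706397]]
```

View pics/w9.png

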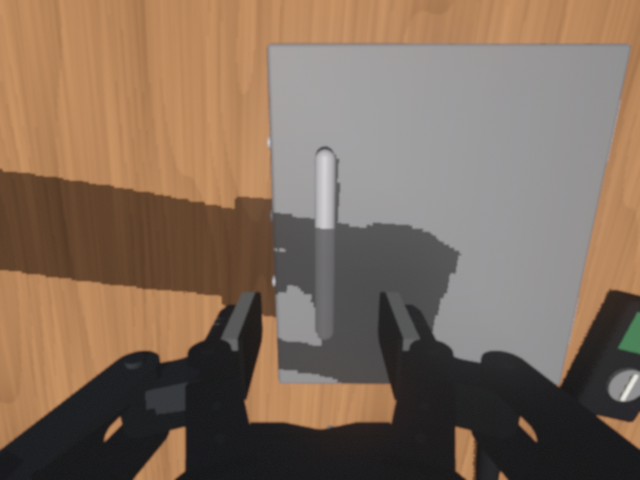

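>>> {"api": "play_rows", "payload": {"motion": [[[-0.1,-0.1,0.4,5,0,0,0],[-0.1,-0.1,0.4,9,0,0,0],[-0.1,-0.1,0.4,10.1,0,0,0],[-0.1,-0.1,0.4,10.1,0,0,0],[-0.1,-0.1,0.4,10.1,0,0,0],[1,-0.1,0.4,10.1,0,0,0],[1,-0.1,0.4,10.1,0,0,0],[1,-0.1,0.4,10.1,0,0,0],[1,-0.1,0.4,10.1,0,0,0],[1,-0.1,0.4,10.1,0,0,0],[1,-0.1,0.4,10.1,0,0,0]]], "newtons": 70}}

```text
t: 16.35
tool_pos: [0.4691, 0.0197, 0.1174]
tool_rot: [-2.135, -2.294, 0.009]
contact_force: [-8.7, -1.3, 8.7]
opening: 0.0097
```

Run:
```python
from h import *
o=ctrl.get_obs();x,y,z=o["tool_pos"]
goal(x,y,z,4)
d=ctrl.get_image("wrist");s=ctrl.get_image("side")["color"][130:370,240:560,::-1]
cv2.imwrite("pics/w10.png",np.hstack([cv2.resize(d["color"][:,:,::-1],(400,300)),cv2.resize(s,(400,300))]))
```

```text
t 16.35 pos [0.4691 0.0197 0.1174] shift [0. 0. 0.] turn [-0.5 -0.1  0.1] q [-0.12 -0.23  2.07 -0.    1.31 -0.19] F [-8.7  -1.32  8.68] open 0.0097
```

View pics/w10.png

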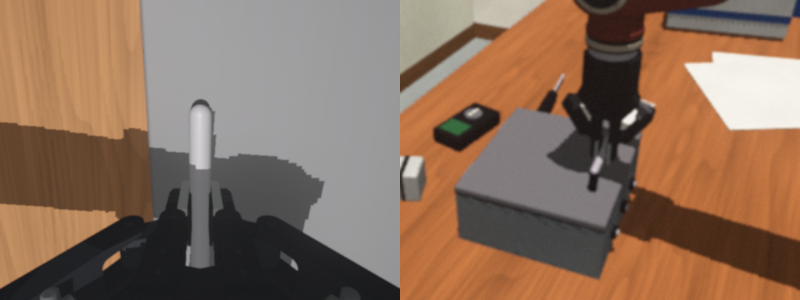

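>>> {"api": "play_rows", "payload": {"motion": [[[1,0,0,0,0,0,0],[1,0,0.02,-0.1,0,0,0],[1,0,0.05,-0.2,0,0,0],[1,0,0.07,-0.3,0,0,0],[1,0,0.1,-0.4,0,0,0],[1,0,0.12,-0.5,0,0,0],[1,0,0.15,-0.6,0,0,0],[1,0,0.18,-0.7,0,0,0],[1,0,0.2,-0.8,0,0,0],[1,0,0.2,-0.8,0,0,0]]]}}

```text
t: 17.7
tool_pos: [0.4713, 0.0198, 0.1263]
tool_rot: [-2.135, -2.295, 0.009]
contact_force: [-0.3, 0.2, -3.5]
opening: 0.0094
```

Run:
```python
from h import *
o=ctrl.get_obs();x,y,z=o["tool_pos"]
goal(.4691+.0078,.0197,.1174+.0247,4)
```

```text
t 17.7 pos [0.4713 0.0198 0.1263] shift [-0.05  0.54 -1.58] turn [-0.5 -0.1  0.1] q [-0.12 -0.23  2.06 -0.    1.32 -0.19] F [-0.35  0.17 -3.54] open 0.0094
```

>>> {"api": "play_rows", "payload": {"motion": [[[1,0,0.05,-0.15,0,0,0],[1,0,0.1,-0.3,0,0,0],[1,0,0.15,-0.45,0,0,0],[1,0,0.2,-0.6,0,0,0],[1,0,0.25,-0.75,0,0,0],[1,0,0.3,-0.9,0,0,0],[1,0,0.35,-1.05,0,0,0],[1,0,0.4,-1.2,0,0,0],[1,0,0.45,-1.35,0,0,0],[1,0,0.5,-1.5,0,0,0],[1,0,0.5,-1.5,0,0,0],[1,0,0.5,-1.5,0,0,0],[1,0,0.5,-1.5,0,0,0],[1,0,0.5,-1.5,0,0,0],[1,0,0.5,-1.5,0,0,0],[1,0,0.5,-1.5,0,0,0]]]}}

```text
t: 19.7
tool_pos: [0.4764, 0.0202, 0.1418]
tool_rot: [-2.135, -2.295, 0.009]
contact_force: [-5.5, -0.9, -0.2]
opening: 0.0096
```

Run:
```python
from h import *
goal(.4691+.0078,.0197,.1174+.0247,4)
s=ctrl.get_image("side")["color"][130:370,240:560,::-1];c=ctrl.get_image("scene")["color"][:,:,::-1]
cv2.imwrite("pics/w11.png",np.hstack([cv2.resize(c,(400,300)),cv2.resize(s,(400,300))]))
```

```text
t 19.7 pos [0.4764 0.0202 0.1418] shift [-0.05  0.04 -0.03] turn [-0.5 -0.1  0.1] q [-0.11 -0.23  2.03 -0.    1.35 -0.19] F [-5.48 -0.86 -0.19] open 0.0096
```

View pics/w11.png

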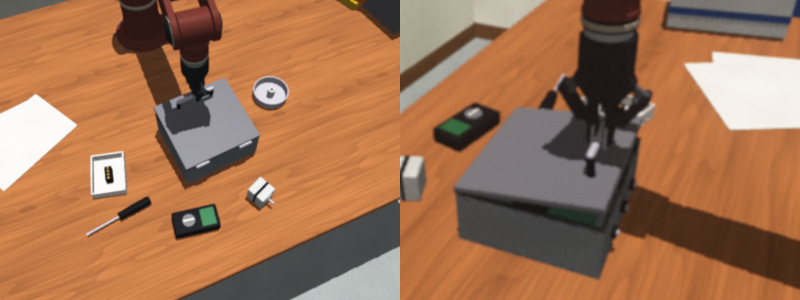

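The lid is ajar and the green board shows beneath it. The front corner is at side crop (605,208), which is about full-image (404,296). I'll check the angle and that everything is at rest.

Run:
```python
from h import *
S=ctrl.get_image("side")
h=np.array([.5435,.0265,0])+.11*np.array([np.cos(.07),np.sin(.07),0])
for a in(0,.085,.11,.136,.16,.2):
    x=-.221*np.cos(a)+.013*np.sin(a);z=.09+.221*np.sin(a)+.013*np.cos(a)
    c=np.array([np.cos(.07),np.sin(.07),0]);n=np.array([-np.sin(.07),np.cos(.07),0])
    print(a,proj(S,h+x*c+.12*n+[0,0,z]).round(1))
cv2.imwrite("pics/s12.png",cv2.resize(S["color"][230:350,280:440,::-1],None,fx=5,fy=5,interpolation=cv2.INTER_CUBIC))
o=ctrl.get_obs();print(o["tool_pos"],o["dq"].round(4),o["contact_force"])
```

```text
0 [[404.2 311.1]]
0.085 [[404.  302.1]]
0.11 [[403.8 299.3]]
0.136 [[403.5 296.4]]
0.16 [[403.1 293.7]]
0.2 [[402.2 289.2]]
[0.47642899 0.0202144  0.14178439] [ 0.0003 -0.0015 -0.0003 -0.0022  0.0018  0.0005] [-5.27476734 -0.75206267 -0.81422634]
```

View pics/s12.png

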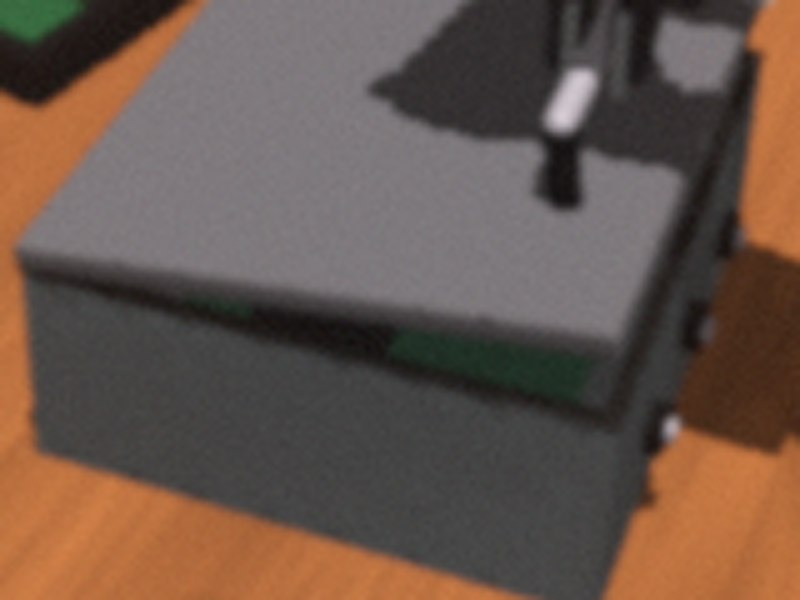

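```bash
python3 -c "
from station import ctrl
print(ctrl.finish_job())"
```

```text
the job is handed in; nothing more can be done
None
```

I handed the job in at about 20 s of the 58 s limit. The coupling is in the dish, the block is in the tray, and the gripper is holding the lid ajar by its bar.

- **Parts:** The last scene picture shows the coupling standing upright near the middle of the dish and the block lying in the tray. The motor, screwdriver and meter look unmoved.
- **Lid:** It came free of the gasket gently, lifted in steps of about 1 mm. The bar is gripped at 70 N (opening 9.6 mm). Joint speeds were practically zero, and the forces on the gripper match the lid's weight.
- **Opening:** My two checks differ a little:
  - The arm's position gives about 0.13 rad, or 29 mm at the front edge.
  - The side picture gives about 0.115 rad, or 25 mm.
  - Both are inside the 19 to 44 mm range, so I left it there.

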